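Slide the specimen carriage to the red stop

ROBOT

A 6-joint arm with a two-finger parallel gripper is mounted at the origin on a cart in front of the work surface, level with it; the furniture and walls round the work are solid. World frame = base frame: x ahead of the robot, y to its left, z up, the work surface at z = 0. Lengths are in m, angles in rad, forces in N, time in s.
With the tool pointing down it reaches from about 0.35 to 0.95 m from the base axis. Payload 17.4 kg.
Tool frame: the origin (TCP) lies between the finger pads; the fingertips stand arm.tip_reach ahead of it and the grasp point (between the pads) lies 8 mm behind it (arm.tip_reach is the distance from the TCP to the fingertips, in m); z points along the fingers, y is the line along which they close (so a half turn about z gives the same grasp; the last joint's range is limited). The gripper opens to 93 mm and grips with 3 to 60 N. Pads are 15 mm wide; open, the fingers measure 128 mm over their backs; the gripper's body (75 mm by 188 mm) begins 65 mm behind the grasp point.
Start: joints at [1.304, 0.116, 1.442, -0, 1.584, -0.038], TCP at [0.153, 0.657, 0.23] pointing down, gripper open.
Joint ranges: [-2.83, 2.83], [-0.83, 2.19], [0.07, 2.5], [-1.14, 4.28], [0.01, 3], [-2.97, 2.97]. Speed limits (rad/s): [1.89, 1.89, 2.22, 3.14, 3.14, 3.14].

INTERFACE

Orientations are given as a 3x3 rotation matrix whose columns are the frame's x, y, z axes.
In Python, from cell import arm, vision gives the robot as it stands.
- The arm moves only by the tool play_rows, never from a script. Its argument "plan" is a list of rows, each a list of 7 numbers: the closure, from -1 (fully open) to 1 (shut), then the shift along the tool's x, y, z scaled (see below), then the turn, a rotation vector about the tool's x, y, z scaled (see below). A call has 1 to 5 rows; each row shifts and turns the commanded pose from where the row before left it, along the tool's axes as they then stand; what a row does not reach is not made up. The controller multiplies each number of a shift by 150 mm and each number of a turn by pi/4 rad. A row lasts 1/8 s, in which the tool goes at most 62.5 mm and 10.7 degrees, less where a joint would pass 70% of its speed; a pose out of reach is approached as far as the arm can. A call with a number of a shift or a turn outside -1 to 1 is refused whole. A call with a gripper value outside its range is refused whole. The fingers move at their own pace and stop on an object; "newtons" is the grip in N (left out, the last holds). Time passes only in rows, so rows that do not move let the fingers close. It gives the time, the measured TCP pose, the force, the opening and the grip force at its end, in the units of the state.
- arm.state(): the state, without advancing time (a new reading comes with each control period).
- vision.grab_frame(name): name is "scene" or "side" or "wrist"; returns a dict with "frame" (384x512x3 uint8, blue, green, red), "z_map" (384x512 float32, m along the optical axis (not along the pixel's ray), 0 where there is no reading), "fov_y" (degrees; the focal length in pixels is half the picture's height over the tangent of half this angle, whatever the lens; pixels are square), "cx", "cy" (the principal point, pixels), "R" (3x3) and "t" (3): a world point X has camera coordinates R X + t. Camera axes: x right, y down, z forward; pixel columns grow to the right and rows downward; lengths in m; the calibration is good to about 2 mm. A picture is of the moment at which its call begins.
- arm.close_job(): hands the job in; it is judged then, once.
Trained networks look in a picture, given as the dict that the camera call returned (one of the last four; its "shot" number tells which), for a name from the list of things; names that differ only in an ending like _2 or _b are one class to them, and where a whole thing is asked for, a point or a joint stands for the part that bears it (a point fixed in the world has none). Each returns a list of dicts, best first, with "score" (0 to 1); they miss things now and then, are a little off and sometimes report something else, mostly with a low value. They report only what shows in the picture. A call takes as long as a camera call.
- vision.look_for(picture, target): "location" ([column, row] as shares, 0 to 1, of the picture: columns of its width, rows of its height, amid what is visible of it).
The state is a dict: "t": time; "joint_pos": joint angles; "joint_velocities": joint speeds; "effort": joint torques, N m; "eef_pos": TCP position; "tcp_rot": TCP orientation; "wrist_force": force on the tool from outside, world axes, zero at the start; "ft_torque": the same for the moment, N m; "grip_width": finger opening in m; "finger_force": force on a finger pad.
Only numpy, scipy, OpenCV 4.12 (cv2) and the standard library are available. Lean on these libraries where they do the work, as an engineer would, in place of code of your own. Each camera call takes 0.05 s, during which the arm holds its last target. There are 200 camera calls.

TASK

The specimen carriage on the rail is held by a spring brake. Press down the blue pad in its middle to free the brake and, keeping the pad pressed, push the carriage along the rail until it is fully home against the red stop; then let go of the pad and move clear, leaving the carriage there. Do not shove the carriage while its brake is on, and leave the vials, pen, forceps and eraser round the rail standing and lying where they are, neither lifted nor knocked.

Things in the scene. Friction and masses are not known exactly. Their poses are not given: they have to be found in the camera images.
- rail: the fixed aluminium rail lying on the bench, 354 mm long, 50 mm wide, 18 mm high (its black end caps 21 mm). Origin: centre of its underside, on the bench top. Its y axis runs along the rail, its z axis points up, its x axis points across the rail, roughly away from the robot.
- carriage (a joint): position of the dark grey carriage along the rail in m, 0 at the rail's middle, growing along the rail's +y. A spring brake holds it by friction against 12 to 18 N; with the pad pressed it slides with about 1 N, and when the pad is let go it is held again where it is. A wing with a green and white card on its rail +x side reaches 89 mm from the rail's centre line, up to 36 mm high.
- carriage_mid (a point): middle of the carriage, 40 mm above the bench; slides with it, does not go down with the pad. The carriage is 84 mm long along the rail and 64 mm wide. At each end is a light grey shoulder, 12 mm thick along the rail, top 52 mm above the bench; between the shoulders is a recess 60 mm long, open at both sides, with the blue pad in it. Fingertips can push on a shoulder's inner face while pressing the pad.
- pad_top (a point): centre of the top face of the blue brake pad with white ribs, 46 mm across the rail by 56 mm along it, in the middle of the carriage between the shoulders. Its top is 40 mm above the bench when up (12 mm below the shoulder tops). It can be pressed anywhere on its face and goes straight down.
- brake_pad (a joint): how far the pad is pressed down in m: 0 up (brake on), 0.005 fully down. The brake has let go fully after 2 mm. The spring takes about 6 N to start and 8 N fully down.
- red_stop: the red stop block with a white line on top, fixed on the rail towards one of its ends (either end): 20 mm along the rail (10 mm each way from its centre), 68 mm across it, 46 mm high. Origin: its centre, at the height of the bench top. When the carriage touches it their middles are 52 mm apart.
- black_stop: the plain black stop block of the same size on the other side of the carriage. Origin: its centre, at the height of the bench top.
- vial_red: bystander, loose: specimen vial with a red screw cap, upright, 22 mm across, 56 mm tall. Origin: centre of its underside.
- vial_white: bystander, loose: specimen vial with a white screw cap, upright, 22 mm across, 62 mm tall. Origin: centre of its underside.
- marker: bystander, loose: white marker pen with a black cap, lying, 17x135x16 mm. Origin: centre of its underside.
- forceps: bystander, loose: steel forceps, lying, 13x117x10 mm. Origin: centre of its underside.
- eraser: bystander, loose: blue and white eraser, 20x44x11 mm. Origin: centre of its underside.

How it is judged:
By the outcome, as a careful person would: the job done as asked, in the order asked, and still so for the second after the job is handed in, with the robot touching nothing.
It also fails if it takes over 32 s, if anything falls off the work surface, if the arm or the gripper's body presses on something with over 40 N, if the wrist force passes 120 N, or if a joint passes its speed limit or range.

## Working session

There is one attempt and no reset: what is moved stays moved. The work goes in short steps, Python scripts to look and compute and a tool call to move; the robot and the scene stay as the last step left them, time stands still between calls to the robot, and variables do not carry over. Pictures are saved under pics/ and viewed, at most 10 in all, crops included, and the job is handed in when it is done.

Besides the shell and the picture viewer there is one more tool, called after "Request:" as name(argument=value, ...) on one line, values as JSON. play_rows: Moves the arm, as the interface text tells. Shifts and turns lie within -1 to 1; 1 stands for 150 mm of shift or pi/4 rad of turn. Its arguments: {"type":"object","properties":{"plan":{"type":"array"},"newtons":{"type":"number"}},"required":["plan"]}

```bash
mkdir -p pics
cat > h.py <<'E'
import numpy as np, cv2
from cell import arm, vision
def world(p,u,v,z=None):
    f=192/np.tan(np.radians(p["fov_y"])/2)
    d=np.array([(u-p["cx"])/f,(v-p["cy"])/f,1.]); R=np.array(p["R"]);t=np.array(p["t"])
    if z is None:
        w=p["z_map"][int(v)-1:int(v)+2,int(u)-1:int(u)+2]; w=w[w>0]
        return R.T@(d*np.median(w)-t) if len(w) else None
    c=-R.T@t; r=R.T@d
    return c+r*(z-c[2])/r[2]
E
python3 - <<'E'
from h import *
np.set_printoptions(precision=4,suppress=True)
s=arm.state(); print(s["t"],s["eef_pos"],s["tcp_rot"],arm.tip_reach,s["wrist_force"])
for n in ("scene","side"):
    p=vision.grab_frame(n); cv2.imwrite(f"pics/{n}0.png",p["frame"])
    for k in ("rail","carriage","pad_top","red_stop","black_stop","vial_red","vial_white","marker","forceps","eraser"):
        for o in vision.look_for(p,k)[:2]:
            u,v=o["location"][0]*512,o["location"][1]*384
            print(n,k,round(o["score"],2),round(u),round(v),world(p,u,v))
E
```

```text
0.0 [0.1531 0.6572 0.2289] [[-0.9739  0.2268 -0.0003]
 [ 0.2268  0.9739 -0.0011]
 [ 0.0001 -0.0011 -1.    ]] 0.011 [-0.1519  0.2034 -0.4018]
scene rail 0.66 302 209 [0.4922 0.0214 0.0444]
scene carriage 0.59 308 199 [ 0.5215 -0.0153  0.0398]
scene pad_top 0.91 313 198 [ 0.519  -0.0246  0.0411]
scene red_stop 0.74 261 218 [0.5053 0.0985 0.0452]
scene black_stop 0.95 371 192 [ 0.4814 -0.1361  0.039 ]
scene black_stop 0.66 309 200 [ 0.5156 -0.0124  0.0404]
scene vial_red 0.52 257 181 [0.6558 0.0096 0.0243]
scene vial_white 0.5 306 171 [ 0.6375 -0.103   0.0256]
scene vial_white 0.34 372 224 [ 0.4246 -0.0858  0.0148]
scene marker 0.58 374 224 [ 0.42   -0.0865  0.0164]
scene marker 0.4 217 205 [0.6334 0.114  0.0102]
scene forceps 0.88 284 254 [0.4408 0.0948 0.0078]
scene eraser 0.67 260 216 [0.5097 0.0981 0.0458]
scene eraser 0.48 216 206 [0.6315 0.1179 0.0103]
side rail 0.95 223 235 [ 0.5165 -0.0597  0.0336]
side carriage 0.8 233 223 [ 0.532  -0.0292  0.0411]
side pad_top 0.66 229 218 [ 0.5231 -0.0142  0.0407]
side red_stop 0.88 238 194 [0.5339 0.0755 0.0419]
side black_stop 0.85 212 269 [ 0.5085 -0.1612  0.0386]
side black_stop 0.46 239 193 [0.5365 0.0755 0.0449]
side vial_red 0.56 300 223 [0.6624 0.0024 0.0231]
side vial_white 0.86 295 260 [ 0.648  -0.1136  0.0248]
side marker 0.71 169 259 [ 0.4256 -0.1138  0.0164]
side forceps 0.47 197 201 [0.44   0.0981 0.0078]
```

Run:
```python
import cv2
for n,(a,b,c,d) in {"scene":(130,290,180,420),"side":(150,310,130,370)}.items():
    i=cv2.imread(f"pics/{n}0.png")[a:b,c:d]; cv2.imwrite(f"pics/{n}0c.png",cv2.resize(i,None,fx=3.3,fy=3.3,interpolation=2))
```

```text
(no output)
```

View pics/scene0c.png

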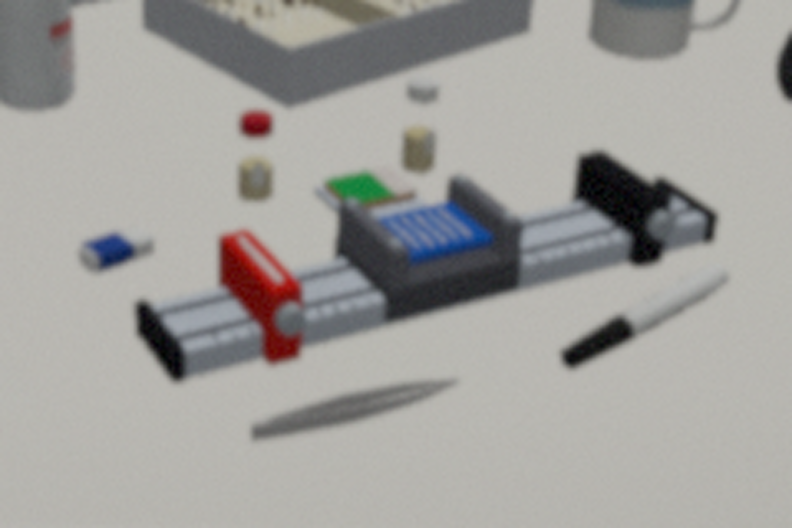

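View pics/side0c.png

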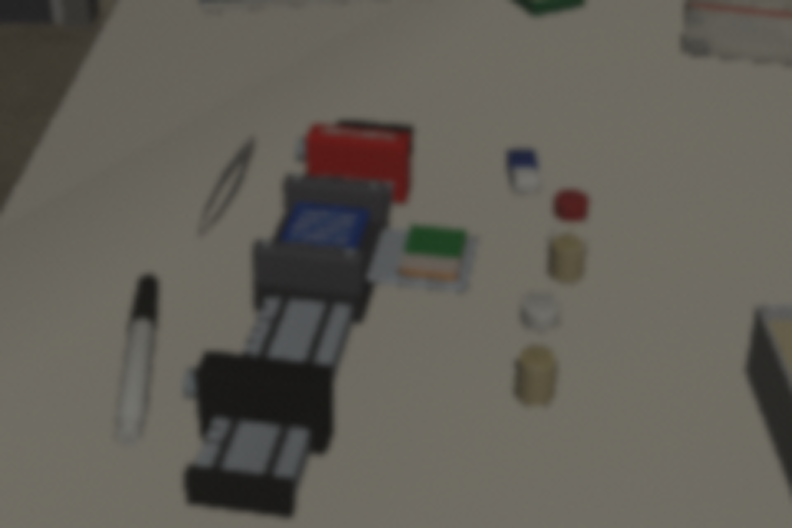

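The scene view shows the rail from the red stop (crop 260,295; left, world +y) to the black stop (620,210), with the carriage between them and the blue pad at (435,230). The side view agrees. The wing and vials are on the far side, and the pen and forceps on the near side. I'll now fit the rail's geometry.

```bash
cat >> h.py <<'E'
def cloud(p):
    f=192/np.tan(np.radians(p["fov_y"])/2)
    v,u=np.mgrid[:384,:512]; z=p["z_map"]
    d=np.stack([(u-p["cx"])/f*z,(v-p["cy"])/f*z,z],-1)
    return (d-np.array(p["t"]))@np.array(p["R"]), z>0
def geom(n):
    p=vision.grab_frame(n); X,ok=cloud(p); hsv=cv2.cvtColor(cv2.medianBlur(p["frame"],3),cv2.COLOR_BGR2HSV)
    H,S=hsv[...,0],hsv[...,1]
    box=ok&(abs(X[...,0]-.51)<.1)&(abs(X[...,1])<.25)
    out={}
    out["rail"]=X[box&(X[...,2]>.014)&(X[...,2]<.021)&(S<70)&(abs(X[...,0]-.51)<.06)]
    out["blue"]=X[box&(H>100)&(H<130)&(S>120)&(X[...,2]>.03)]
    out["red"]=X[box&((H<8)|(H>172))&(S>120)&(X[...,2]>.042)]
    out["high"]=X[box&(X[...,2]>.0475)&(X[...,2]<.056)]
    return p,out
E
python3 - <<'E'
from h import *
np.set_printoptions(precision=4,suppress=True)
for n in ("scene","side"):
    p,o=geom(n)
    for k,x in o.items():
        if len(x)<5: print(n,k,len(x)); continue
        r=cv2.minAreaRect(x[:,:2].astype(np.float32)*1000)
        vx,vy,_,_=cv2.fitLine(x[:,:2].astype(np.float32),cv2.DIST_HUBER,0,.01,.01).ravel()
        print(n,k,len(x),np.median(x,0),x.mean(0),"rect",np.round(r[0],1),np.round(r[1],1),round(r[2],1),"line",round(float(np.degrees(np.arctan2(vy,vx))),1))
E
```

```text
scene rail 1576 [0.5118 0.0291 0.0193] [ 0.512  -0.001   0.0189] rect [517.  -27.4] [355.9  67.6] 82.4 line 80.6
scene blue 176 [ 0.5    -0.0255  0.0411] [ 0.5037 -0.0225  0.0405] rect [505.8 -26.3] [34.5 70.3] 27.5 line -82.1
scene red 174 [0.5197 0.0941 0.0468] [0.5219 0.0927 0.0462] rect [528.7  90.3] [18.3 62.5] 83.7 line -3.1
scene high 502 [0.5159 0.0162 0.0504] [ 0.5164 -0.0124  0.0506] rect [516.3 -29.2] [254.3  66.4] 83.0 line 83.0
side rail 1168 [ 0.5063 -0.1606  0.0192] [ 0.5064 -0.1347  0.019 ] rect [518.6 -29.2] [356.1  66.3] 82.9 line 82.1
side blue 66 [ 0.5375 -0.0098  0.0416] [ 0.5263 -0.0106  0.0413] rect [521.5 -12.9] [36.4 43.8] 81.7 line -25.8
side red 143 [0.5339 0.0785 0.0462] [0.5351 0.0791 0.0459] rect [533.5  82.5] [20.9 65. ] 85.8 line -7.6
side high 498 [ 0.5177 -0.0528  0.0508] [ 0.5176 -0.0369  0.0507] rect [517.5 -34.4] [255.7  63.2] 83.0 line 83.2
```

Run:
```python
from h import *
np.set_printoptions(precision=4,suppress=True)
a=np.array([.153,.657]);b=np.array([.519,-.02]);e=(b-a)/np.linalg.norm(b-a)
d=np.array([np.cos(np.radians(82.9)),np.sin(np.radians(82.9))]);c=np.array([.518,-.028])
for n in ("scene","side"):
    p,o=geom(n); X,ok=cloud(p); q=X[...,:2]-a; s=q@e; w=q@np.array([-e[1],e[0]])
    m=ok&(s>0.05)&(s<.85)&(abs(w)<.15)&(X[...,2]>.07); print(n,"tall in path",m.sum(),X[m].min(0) if m.any() else "",X[m].max(0) if m.any() else "")
    h=o["high"]; print(np.histogram((h[:,:2]-c)@d*1000,bins=np.arange(-150,150,4)))
    h=o["red"]; print("red s",np.percentile((h[:,:2]-c)@d*1000,[2,50,98]),"blue s",np.percentile((o["blue"][:,:2]-c)@d*1000,[2,50,98]))
```

```text
scene tall in path 0  
(array([ 0,  0,  0,  0,  0,  7, 20, 13, 19,  6,  0,  0,  0,  0,  0,  0,  0,
        0,  0,  0,  0,  0,  0,  0,  0,  0,  0,  0,  0,  0, 31, 35, 81,  7,
        0,  0,  0,  0,  0,  0,  0,  0,  0,  0,  0,  0,  0,  2, 29, 44, 89,
        2,  0,  0,  0,  0,  0,  0,  0,  0,  0,  0,  0,  0,  9, 18, 27, 22,
       10,  0,  0,  0,  0,  0]), array([-150, -146, -142, -138, -134, -130, -126, -122, -118, -114, -110,
       -106, -102,  -98,  -94,  -90,  -86,  -82,  -78,  -74,  -70,  -66,
        -62,  -58,  -54,  -50,  -46,  -42,  -38,  -34,  -30,  -26,  -22,
        -18,  -14,  -10,   -6,   -2,    2,    6,   10,   14,   18,   22,
         26,   30,   34,   38,   42,   46,   50,   54,   58,   62,   66,
         70,   74,   78,   82,   86,   90,   94,   98,  102,  106,  110,
        114,  118,  122,  126,  130,  134,  138,  142,  146]))
red s [109.7092 121.9352 126.5283] blue s [-19.12     0.3993  34.1254]
side tall in path 498 [0.1035 0.5545 0.2229] [0.1796 0.613  0.3479]
(array([ 0,  0,  0,  0, 12, 22, 28, 19,  7,  0,  0,  0,  0,  0,  0,  0,  0,
        0,  0,  0,  0,  0,  0,  0,  0,  0,  0,  0,  2, 88, 60, 36,  6,  0,
        0,  0,  0,  0,  0,  0,  0,  0,  0,  0,  0,  0,  2, 76, 51, 25,  2,
        0,  0,  0,  0,  0,  0,  0,  0,  0,  0,  0,  0,  3, 12, 17,  8,  5,
        0,  0,  0,  0,  0,  0]), array([-150, -146, -142, -138, -134, -130, -126, -122, -118, -114, -110,
       -106, -102,  -98,  -94,  -90,  -86,  -82,  -78,  -74,  -70,  -66,
        -62,  -58,  -54,  -50,  -46,  -42,  -38,  -34,  -30,  -26,  -22,
        -18,  -14,  -10,   -6,   -2,    2,    6,   10,   14,   18,   22,
         26,   30,   34,   38,   42,   46,   50,   54,   58,   62,   66,
         70,   74,   78,   82,   86,   90,   94,   98,  102,  106,  110,
        114,  118,  122,  126,  130,  134,  138,  142,  146]))
red s [102.7382 106.8185 119.1251] blue s [-0.0564 21.1604 32.238 ]
```

Request:
play_rows(plan=[[1, 0, 0, 0, 0, 0, -0.133]], newtons=20)

```text
t: 1.42
eef_pos: [0.1531, 0.6574, 0.2297]
tcp_rot: [[-0.992, 0.122, 0.0], [0.122, 0.992, 0.0], [-0.0, 0.0, -1.0]]
wrist_force: [-0.5, -0.7, 0.5]
grip_width: 0.0873
finger_force: 0.0
```

Request:
play_rows(plan=[[1, -0.198, -0.277, 0, 0, 0, 0], [1, -0.198, -0.277, 0, 0, 0, 0], [1, -0.198, -0.277, 0, 0, 0, 0], [1, -0.198, -0.277, 0, 0, 0, 0], [1, -0.198, -0.277, 0, 0, 0, 0]])

```text
t: 2.05
eef_pos: [0.2752, 0.4314, 0.2298]
tcp_rot: [[-0.992, 0.124, 0.0], [0.124, 0.992, 0.0], [-0.0, 0.0, -1.0]]
wrist_force: [1.0, -0.3, 1.1]
grip_width: 0.0378
finger_force: 0.0
```

Request:
play_rows(plan=[[1, -0.198, -0.277, 0, 0, 0, 0], [1, -0.198, -0.277, 0, 0, 0, 0], [1, -0.198, -0.277, 0, 0, 0, 0], [1, -0.198, -0.277, 0, 0, 0, 0], [1, -0.198, -0.277, 0, 0, 0, 0]])

```text
t: 2.68
eef_pos: [0.3968, 0.2067, 0.2299]
tcp_rot: [[-0.992, 0.124, 0.001], [0.124, 0.992, 0.0], [-0.001, 0.0, -1.0]]
wrist_force: [0.2, 0.8, -0.4]
grip_width: 0.0003
finger_force: 0.0
```

Request:
play_rows(plan=[[1, -0.198, -0.277, 0, 0, 0, 0], [1, -0.198, -0.277, 0, 0, 0, 0], [1, -0.198, -0.277, 0, 0, 0, 0], [1, -0.198, -0.277, 0, 0, 0, 0], [1, -0.198, -0.277, 0, 0, 0, 0]])

```text
t: 3.3
eef_pos: [0.5184, -0.018, 0.2299]
tcp_rot: [[-0.992, 0.124, 0.001], [0.124, 0.992, 0.0], [-0.001, 0.0, -1.0]]
wrist_force: [0.3, 0.3, 0.4]
grip_width: 0.0005
finger_force: 0.0
```

Request:
play_rows(plan=[[1, 0, 0, 0, 0, 0, 0], [1, 0, 0, 0, 0, 0, 0]])

```text
t: 3.55
eef_pos: [0.5177, -0.0161, 0.2296]
tcp_rot: [[-0.992, 0.125, -0.0], [0.125, 0.992, 0.0], [0.0, 0.0, -1.0]]
wrist_force: [0.3, 0.2, -0.2]
grip_width: 0.0008
finger_force: 0.0
```

Run:
```python
from h import *
np.set_printoptions(precision=4,suppress=True)
p,o=geom("wrist"); cv2.imwrite("pics/wrist1.png",p["frame"])
d=np.array([np.cos(np.radians(82.9)),np.sin(np.radians(82.9))]);c=np.array([.518,-.028]);w=np.array([d[1],-d[0]])
for k in o:
    x=o[k]
    if len(x)<5: continue
    q=x[:,:2]-c; r=cv2.minAreaRect(x[:,:2].astype(np.float32)*1000)
    print(k,len(x),np.percentile(q@d*1000,[2,50,98]),np.percentile(q@w*1000,[2,50,98]),np.median(x[:,2]),r[2])
h=o["high"]; H=np.histogram((h[:,:2]-c)@d*1000,bins=np.arange(-150,150,4)); print([(int(b),int(a)) for a,b in zip(*H) if a])
s=arm.state(); print(s["t"],s["eef_pos"],s["wrist_force"],s["grip_width"])
```

```text
rail 5411 [-170.4195  -43.9773  171.0808] [-26.7455  -2.8812  22.1866] 0.01784828593322998 83.55992889404297
blue 1218 [-16.3214   9.0895  37.5056] [-23.6114  -1.8702  21.0527] 0.039993165340801495 82.71870422363281
red 672 [105.4405 112.748  124.207 ] [-33.1742  -2.8769  30.9883] 0.04541445490399365 82.83078002929688
high 970 [-30.8297  40.6699  52.3907] [-31.79    -3.3982  28.2904] 0.05145790665100762 82.74725341796875
[(-130, 4), (-126, 5), (-122, 5), (-34, 37), (-30, 155), (-26, 157), (-22, 121), (38, 58), (42, 165), (46, 162), (50, 92), (106, 1), (110, 3), (114, 4), (118, 1)]
3.6 [ 0.5176 -0.0157  0.2297] [ 0.2798  0.1996 -0.2573] 0.00032840853888209507
```

View pics/wrist1.png

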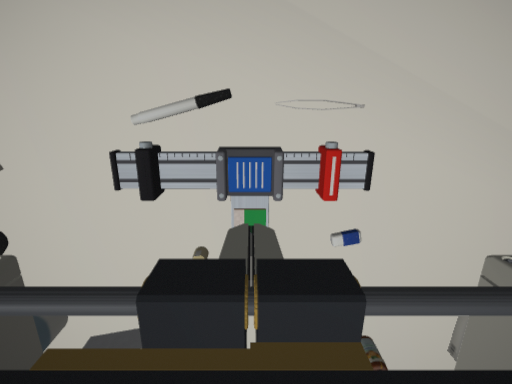

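The wrist view puts the carriage at (250,172), with its recess under the closed fingers, and the red stop at (329,172). About 52 mm of travel is needed, and the tool is already centred on the rail.

Request:
play_rows(plan=[[1, 0, 0, 0.25, 0, 0, 0], [1, 0, 0, 0.25, 0, 0, 0], [1, 0, 0, 0.25, 0, 0, 0], [1, 0, 0, 0.25, 0, 0, 0], [1, 0, 0, 0.1, 0, 0, 0]])

```text
t: 4.22
eef_pos: [0.5169, -0.0152, 0.0631]
tcp_rot: [[-0.992, 0.123, -0.002], [0.123, 0.992, 0.0], [0.002, -0.0, -1.0]]
wrist_force: [-0.2, 0.8, 1.0]
grip_width: 0.0001
finger_force: 0.0
```

Request:
play_rows(plan=[[1, 0, 0, 0, 0, 0, 0], [1, 0, 0, 0.03, 0, 0, 0], [1, 0, 0, 0.03, 0, 0, 0], [1, 0, 0, 0, 0, 0, 0]])

```text
t: 4.72
eef_pos: [0.5179, -0.0163, 0.0557]
tcp_rot: [[-0.992, 0.124, 0.0], [0.124, 0.992, -0.0], [-0.0, -0.0, -1.0]]
wrist_force: [0.2, 0.2, 0.2]
grip_width: 0.0005
finger_force: 0.0
```

Request:
play_rows(plan=[[1, 0, 0, 0.02, 0, 0, 0], [1, 0, 0, 0.02, 0, 0, 0], [1, 0, 0, 0, 0, 0, 0]])

```text
t: 5.1
eef_pos: [0.5181, -0.0163, 0.0499]
tcp_rot: [[-0.992, 0.124, 0.0], [0.124, 0.992, -0.0], [-0.0, -0.0, -1.0]]
wrist_force: [-1.8, 0.8, 6.2]
grip_width: 0.0004
finger_force: 3.3
```

Request:
play_rows(plan=[[1, 0, 0, 0.013, 0, 0, 0], [1, 0, 0, 0, 0, 0, 0], [1, 0, 0, 0, 0, 0, 0]])

```text
t: 5.48
eef_pos: [0.5181, -0.0163, 0.0482]
tcp_rot: [[-0.992, 0.124, 0.001], [0.124, 0.992, -0.0], [-0.001, -0.0, -1.0]]
wrist_force: [-2.5, 0.2, 7.3]
grip_width: 0.0007
finger_force: 3.7
```

Request:
play_rows(plan=[[1, 0, 0, 0.007, 0, 0, 0], [1, 0, 0, 0, 0, 0, 0], [1, 0, 0.02, 0, 0, 0, 0], [1, 0, 0.02, 0, 0, 0, 0], [1, 0, 0.02, 0, 0, 0, 0]])

```text
t: 6.1
eef_pos: [0.5192, -0.0074, 0.0472]
tcp_rot: [[-0.992, 0.124, 0.001], [0.124, 0.992, -0.0], [-0.001, -0.0, -1.0]]
wrist_force: [-2.5, -1.1, 7.5]
grip_width: 0.0005
finger_force: 3.9
```

Request:
play_rows(plan=[[1, 0, 0.02, 0, 0, 0, 0], [1, 0, 0.02, 0, 0, 0, 0], [1, 0, 0.02, 0, 0, 0, 0], [1, 0, 0.02, 0, 0, 0, 0], [1, 0, 0.02, 0, 0, 0, 0]])

```text
t: 6.72
eef_pos: [0.5211, 0.0075, 0.0472]
tcp_rot: [[-0.992, 0.124, 0.001], [0.124, 0.992, -0.0], [-0.001, -0.0, -1.0]]
wrist_force: [-3.5, -1.4, 7.2]
grip_width: 0.0004
finger_force: 3.9
```

```bash
cat > m.py <<'E'
from h import *
np.set_printoptions(precision=4,suppress=True)
d=np.array([np.cos(np.radians(82.9)),np.sin(np.radians(82.9))]);c=np.array([.518,-.028])
for n in ("wrist","scene","side"):
    p,o=geom(n); h=o["high"]; q=(h[:,:2]-c)@d*1000; H=np.histogram(q[(q>-60)&(q<130)],bins=np.arange(-60,130,4)); print(n,[(int(b),int(a)) for a,b in zip(*H) if a>1])
s=arm.state(); print(s["t"],s["eef_pos"],s["wrist_force"])
E
python3 m.py
```

```text
wrist [(-8, 220), (-4, 425), (0, 441), (4, 182), (20, 21), (24, 42), (28, 40), (32, 39), (36, 46), (40, 46), (44, 40), (48, 31), (64, 392), (68, 430), (72, 398), (76, 47), (112, 5), (116, 2)]
scene [(-8, 7), (-4, 35), (0, 43), (4, 50), (20, 4), (24, 7), (28, 9), (32, 7), (36, 7), (40, 7), (44, 10), (48, 19), (52, 5), (64, 8), (68, 43), (72, 51), (76, 59), (108, 13), (112, 23), (116, 33), (120, 22), (124, 7)]
side [(-12, 18), (-8, 94), (-4, 45), (0, 19), (16, 6), (20, 27), (32, 2), (40, 4), (60, 8), (64, 29), (68, 13), (72, 6), (104, 2), (108, 6), (112, 11), (116, 5)]
6.875 [0.5212 0.0077 0.0472] [-2.0488  0.5849  7.7052]
```

Request:
play_rows(plan=[[1, 0, 0.02, 0, 0, 0, 0], [1, 0, 0.02, 0, 0, 0, 0], [1, 0, 0.02, 0, 0, 0, 0], [1, 0, 0.02, 0, 0, 0, 0], [1, 0, 0.02, 0, 0, 0, 0]])

```text
t: 7.5
eef_pos: [0.523, 0.0224, 0.0473]
tcp_rot: [[-0.992, 0.124, 0.001], [0.124, 0.992, -0.0], [-0.001, -0.0, -1.0]]
wrist_force: [-1.9, -1.4, 7.6]
grip_width: 0.0006
finger_force: 3.9
```

Request:
play_rows(plan=[[1, 0, 0.02, 0, 0, 0, 0], [1, 0, 0.02, 0, 0, 0, 0], [1, 0, 0.01, 0, 0, 0, 0], [1, 0, 0.01, 0, 0, 0, 0]])

```text
t: 8.0
eef_pos: [0.5241, 0.0314, 0.0473]
tcp_rot: [[-0.992, 0.124, 0.001], [0.124, 0.992, -0.0], [-0.001, -0.0, -1.0]]
wrist_force: [-2.1, -0.2, 7.1]
grip_width: 0.0
finger_force: 3.9
```

Request:
play_rows(plan=[[1, 0, 0.01, 0, 0, 0, 0], [1, 0, 0.01, 0, 0, 0, 0], [1, 0, 0.01, 0, 0, 0, 0]])

```text
t: 8.38
eef_pos: [0.5247, 0.0358, 0.0473]
tcp_rot: [[-0.992, 0.124, 0.001], [0.124, 0.992, -0.0], [-0.001, -0.0, -1.0]]
wrist_force: [-2.1, -0.4, 7.8]
grip_width: 0.0005
finger_force: 3.9
```

Request:
play_rows(plan=[[1, 0, 0.01, 0, 0, 0, 0], [1, 0, 0.01, 0, 0, 0, 0], [1, 0, 0, 0, 0, 0, 0]])

```text
t: 8.75
eef_pos: [0.5252, 0.0384, 0.0473]
tcp_rot: [[-0.992, 0.124, 0.001], [0.124, 0.992, -0.001], [-0.001, -0.001, -1.0]]
wrist_force: [-1.4, -4.2, 7.9]
grip_width: 0.0003
finger_force: 3.9
```

Request:
play_rows(plan=[[1, 0, 0.01, 0, 0, 0, 0], [1, 0, 0.01, 0, 0, 0, 0], [1, 0, 0, 0, 0, 0, 0]])

```text
t: 9.12
eef_pos: [0.5256, 0.0413, 0.0474]
tcp_rot: [[-0.992, 0.124, 0.001], [0.124, 0.992, -0.001], [-0.001, -0.001, -1.0]]
wrist_force: [-0.8, -3.8, 7.2]
grip_width: 0.0008
finger_force: 3.9
```

```bash
python3 m.py
```

```text
wrist [(20, 150), (24, 414), (28, 441), (32, 276), (52, 4), (56, 39), (60, 39), (64, 45), (68, 41), (72, 35), (76, 43), (80, 43), (84, 10), (92, 293), (96, 438), (100, 409), (104, 120), (108, 2), (112, 6), (116, 2)]
scene [(20, 5), (24, 41), (28, 47), (32, 67), (56, 8), (60, 6), (64, 11), (68, 7), (72, 8), (76, 9), (80, 10), (84, 21), (92, 8), (96, 43), (100, 52), (104, 66), (108, 16), (112, 31), (116, 24), (120, 15), (124, 2)]
side [(16, 14), (20, 92), (24, 34), (28, 25), (52, 30), (56, 4), (60, 4), (72, 3), (80, 2), (88, 9), (92, 40), (96, 24), (100, 5), (108, 2), (112, 7), (116, 6)]
9.275 [0.5256 0.0413 0.0474] [-1.3151 -4.0749  8.1398]
```

Force along the rail is holding at 4 N, so the fingertip is now slipping on the pad and the carriage is at the stop. I'll carry on to the shoulder to make sure it's seated.

Request:
play_rows(plan=[[1, 0, 0.01, 0, 0, 0, 0], [1, 0, 0.01, 0, 0, 0, 0], [1, 0, 0.01, 0, 0, 0, 0], [1, 0, 0, 0, 0, 0, 0]])

```text
t: 9.78
eef_pos: [0.5262, 0.0458, 0.0474]
tcp_rot: [[-0.992, 0.124, 0.001], [0.124, 0.992, -0.001], [-0.001, -0.001, -1.0]]
wrist_force: [-0.1, -4.9, 7.0]
grip_width: 0.0005
finger_force: 3.9
```

Request:
play_rows(plan=[[1, 0, 0.008, 0, 0, 0, 0], [1, 0, 0.007, 0, 0, 0, 0], [1, 0, 0, 0, 0, 0, 0]])

```text
t: 10.15
eef_pos: [0.5264, 0.048, 0.0473]
tcp_rot: [[-0.992, 0.124, 0.001], [0.124, 0.992, -0.001], [-0.001, -0.001, -1.0]]
wrist_force: [-1.2, -4.8, 8.3]
grip_width: 0.0004
finger_force: 3.9
```

Request:
play_rows(plan=[[1, 0, 0.008, 0, 0, 0, 0], [1, 0, 0.007, 0, 0, 0, 0], [1, 0, 0, 0, 0, 0, 0]])

```text
t: 10.52
eef_pos: [0.5267, 0.0496, 0.0473]
tcp_rot: [[-0.992, 0.124, 0.001], [0.124, 0.992, -0.002], [-0.001, -0.002, -1.0]]
wrist_force: [-2.2, -10.2, 8.1]
grip_width: 0.0004
finger_force: 6.8
```

Request:
play_rows(plan=[[1, 0, 0.007, 0, 0, 0, 0], [1, 0, 0.007, 0, 0, 0, 0], [1, 0, 0, 0, 0, 0, 0]])

```text
t: 10.9
eef_pos: [0.5267, 0.0499, 0.0474]
tcp_rot: [[-0.992, 0.124, 0.0], [0.124, 0.992, -0.006], [-0.001, -0.006, -1.0]]
wrist_force: [-5.0, -26.5, 11.5]
grip_width: 0.0005
finger_force: 15.3
```

Force jumped to 26 N, so the carriage is firmly home. I'll ease most of the side push, then lift straight up.

Request:
play_rows(plan=[[1, 0, -0.014, 0, 0, 0, 0], [1, 0, 0, 0, 0, 0, 0]])

```text
t: 11.15
eef_pos: [0.5267, 0.0497, 0.0474]
tcp_rot: [[-0.992, 0.124, 0.001], [0.124, 0.992, -0.002], [-0.001, -0.002, -1.0]]
wrist_force: [-0.9, -9.7, 9.2]
grip_width: 0.0002
finger_force: 7.7
```

Request:
play_rows(plan=[[1, 0, -0.004, 0, 0, 0, 0], [1, 0, 0, 0, 0, 0, 0]])

```text
t: 11.4
eef_pos: [0.5266, 0.0496, 0.0473]
tcp_rot: [[-0.992, 0.124, 0.001], [0.124, 0.992, -0.001], [-0.001, -0.001, -1.0]]
wrist_force: [-0.5, -4.4, 6.7]
grip_width: 0.0006
finger_force: 6.1
```

Request:
play_rows(plan=[[1, 0, 0, -0.03, 0, 0, 0], [1, 0, 0, -0.05, 0, 0, 0], [1, 0, 0, -0.15, 0, 0, 0], [1, 0, 0, -0.25, 0, 0, 0], [1, 0, 0, -0.3, 0, 0, 0]])

```text
t: 12.02
eef_pos: [0.5256, 0.0502, 0.1643]
tcp_rot: [[-0.992, 0.124, -0.001], [0.124, 0.992, 0.0], [0.001, -0.0, -1.0]]
wrist_force: [0.4, -0.1, 0.9]
grip_width: 0.0003
finger_force: 0.0
```

Request:
play_rows(plan=[[1, 0, 0, -0.3, 0, 0, 0], [1, 0, 0, 0, 0, 0, 0], [1, 0, 0, 0, 0, 0, 0]])

```text
t: 12.4
eef_pos: [0.5259, 0.0501, 0.2078]
tcp_rot: [[-0.992, 0.124, -0.001], [0.124, 0.992, 0.0], [0.001, -0.0, -1.0]]
wrist_force: [-0.7, -0.1, -0.7]
grip_width: 0.0007
finger_force: 0.0
```

```bash
python3 m.py
python3 - <<'E'
from h import *
p=vision.grab_frame("wrist"); cv2.imwrite("pics/wrist2.png",cv2.resize(p["frame"],(800,600)))
E
```

```text
wrist [(20, 91), (24, 174), (28, 190), (32, 83), (92, 125), (96, 181), (100, 178), (104, 55), (112, 3), (116, 5)]
scene [(20, 7), (24, 36), (28, 44), (32, 70), (92, 11), (96, 40), (100, 53), (104, 60), (108, 15), (112, 29), (116, 24), (120, 20), (124, 3)]
side [(16, 19), (20, 74), (24, 47), (28, 23), (32, 2), (88, 11), (92, 78), (96, 36), (100, 12), (104, 3), (108, 6), (112, 12), (116, 15), (120, 5)]
12.55 [0.5257 0.0501 0.2072] [-0.4021  0.0848  0.9544]
```

View pics/wrist2.png

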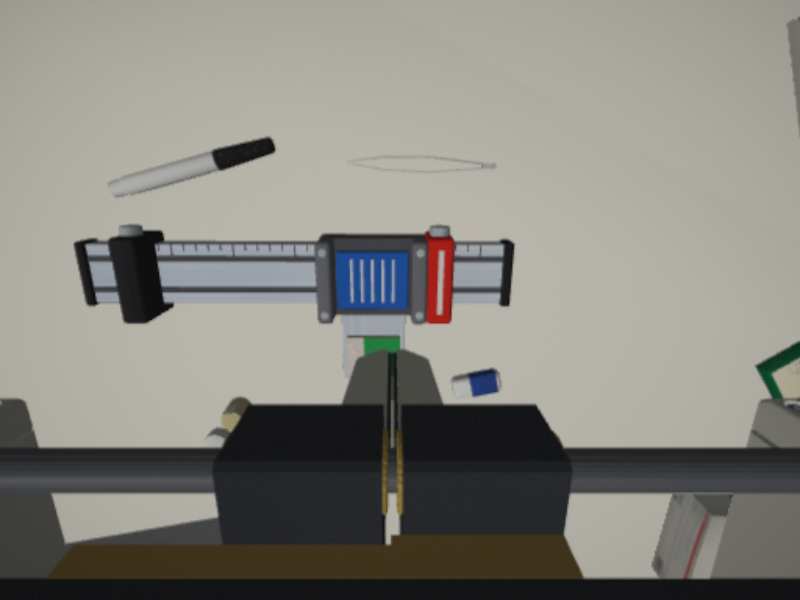

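The carriage's right shoulder (420,280) is touching the red stop (440,280). The pad is up, and the pen, forceps and eraser haven't moved.

```bash
python3 -c "
from cell import arm; print(arm.close_job())"
```

```text
the job is handed in; nothing more can be done
None
```

The job is handed in: the carriage is fully home against the red stop with its pad released and the arm clear; the pen, forceps and eraser look untouched, but I didn't check the vials again after the move.

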